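# Measure the outlet air speed of the bench-top air cleaner

## Task

Check the outlet air speed of the air cleaner on the laboratory bench: set its fan dial to 6 on the 0 to 10 scale, then lift the vane probe out of its stand and pass its vane down through the narrow measuring slot in the top of the outlet duct. Finish while holding the probe by its handle for the reading: upright, the vane in the middle of the duct and facing squarely along it, the probe not resting on or touching the duct, and the dial still at 6. Leave the bottle, the dishes and the display unit where they are.

Things in the scene. Friction and masses are not known exactly. Their poses are not given: they have to be found in the camera images.
- fan_dial (a joint): Fan dial: black bar-grip knob on the cream housing's top. Value in rad: 0 at scale mark 0, grows clockwise seen from above, 0.4712 (27 deg) per mark, stop at mark 10; mark 6 = 2.827. The scale is 11 white ticks, no figures; 0 (front left), 5 (rear, +x of the unit) and 10 (front right) are longer. Light friction, stays where left; starts between marks 2.8 and 4.9.
- fan_dial_grip (a point): Where to pinch the dial's bar grip: on its vertical axis, 237 mm above the bench. The frame turns with the dial: the bar is 42 mm long along x, 14 mm wide along y, its top 7 mm above this point; the knob's 44 mm round skirt lies 23 mm below the point. The white pointer line is on the bar's -x end. z is up.
- slot (a point): Mouth centre of the measuring slot in the white cover plate on the outlet duct's top, 130 mm above the bench: 34 mm along x, 18 mm along y (2 mm clear all round the vane head), 7 mm thick. z up; y along the duct, +y to the cream housing (200 mm high, from y +110 to +350, x -130 to +130; dial axis at x -45, y +230). The duct ends at y -140; its end flanges are 137 mm high.
- duct_mid (a point): Middle of the duct's inside, straight below the slot's centre, 73 mm above the bench; same axes as the slot. The duct is 100 by 100 mm inside (inner floor 23 mm, inner top 123 mm above the bench).
- vane (a point): Centre of the vane head at the probe's lower end: dark ring 30 mm in diameter, 14 mm thick; its axis is this frame's y axis, to lie along the duct (either way round). z is up along the probe. A 10 mm shaft runs up to a 44 mm round finger guard, whose underside is 90 mm above the vane's centre. The probe's lowest point is 15 mm below the vane's centre.
- handle (a point): Centre of the probe's grey handle, 141 mm straight above the vane's centre; axes as the vane's. The handle is 30 mm along x, 24 mm along y, 90 mm high (45 mm up and down from here); the probe weighs about 0.16 kg. At the start it hangs upright in the well of its stand, the finger guard on the stand's rim.
- probe: The whole probe; its origin is the lowest point of the vane head, 15 mm below the vane's centre; axes as the vane's.
- stand: Fixed probe stand: white upright block 66 mm (x) by 56 mm (y), top 115 mm above the bench, on a dark 110 by 90 mm foot plate 8 mm thick. The well in its top is 40 by 24 mm and reaches down to the foot plate, so the probe has to be lifted straight up about 110 mm to come free. Origin at the centre of its underside.
- unit: The air cleaner (fixed): cream fan housing with outlet duct. Origin on the bench straight below the slot's centre; axes as the slot's.
- dishes: Bystander: two closed Petri dishes in a stack, 93 mm diameter, 33 mm high. Origin at the centre of the underside.
- bottle: Bystander: glass media bottle, 66 mm diameter, 135 mm high. Origin at the centre of the underside.
- display: Bystander: flat dark hand-held display unit, 120 by 62 by 22 mm, lying on the bench. Origin at the centre of the underside.
Things that resemble listed ones, but are neither listed nor needed, are in the scene too. What is shaped like the probe but red or yellow is not meant.

How it is judged (in metres and radians):
On the way, in this order (a step that is already met when the one before it is completed fails the run):
1. the fan dial stands at 6 and is let go, the probe still in its stand (value of joint fan_dial between 2.697 and 2.957 rad and contact force between the fingers and unit below 0.2 N and height (world z) of vane below 0.05 m), for 0.2 s.
2. the vane has passed down through the slot into the duct (z of vane in the frame of duct_mid below 0.03 m and horizontal distance between vane and slot below 0.012 m), for 0.1 s.
At the end, for the whole second after the job is handed in: Dial within 0.13 rad of mark 6; probe held still in the fingers, not touching the air cleaner, upright within 0.12 rad; vane centre within 10 mm of the duct's middle across and along and 12 mm in height; vane axis within 0.2 rad of the duct's line (value of joint fan_dial between 2.697 and 2.957 rad and x of vane in the frame of duct_mid between -0.01 and 0.01 m and y of vane in the frame of duct_mid between -0.01 and 0.01 m and z of vane in the frame of duct_mid between -0.012 and 0.012 m and angle between the y axis of vane and the y axis of duct_mid, either way round below 0.2 rad and angle between vane's own z axis and vertical below 0.12 rad and contact force between probe and unit below 0.5 N and contact force between the fingers and probe above 1 N and linear speed of probe below 0.02 m/s); the arm keeps its last pose, push and grip.
It fails at once if the bottle, the dishes or the display unit moved more than 25 mm or tipped over (distance of any of bottle, dishes, display from where it was at the start of the episode above 0.025 m or angle between bottle's own z axis and vertical above 0.5 rad).
It also fails if it takes over 61 s, if anything falls off the work surface, if the arm or the gripper's body presses on something with over 40 N, if the wrist force passes 120 N, or if a joint passes its speed limit or range.

## Robot

A 6-joint arm with a two-finger parallel gripper is mounted at the origin on the work surface. World frame = base frame: x ahead of the robot, y to its left, z up, the work surface at z = 0. Lengths are in m, angles in degrees, forces in N, time in s.
With the tool pointing down it reaches from about 0.375 to 0.925 m from the base axis. Payload 5.7 kg.
Tool frame: the origin (TCP) lies midway between the tips of the shut fingers; the grasp point (between the pads) lies 19 mm behind it; z points along the fingers, y is the line along which they close (so a half turn about z gives the same grasp; the last joint's range is limited). The gripper opens to 88 mm and grips with 3 to 60 N. Pads are 20 mm wide; open, the fingers measure 115 mm over their backs; the gripper's body (75 mm by 178 mm) begins 61 mm behind the grasp point.
Start: joints at [-77.47, 20.558, 86.54, -0, 72.909, -6.595], TCP at [0.197, -0.567, 0.223] pointing down, gripper open.
Joint ranges: [-170.27, 170.27], [-57.76, 135], [12.27, 136.19], [-55.21, 235.2], [11.17, 155.16], [-170.74, 170.74]. Speed limits (degrees/s): [136.94, 136.94, 180, 180, 180, 180].

## Interface

Orientations are given as a 3x3 rotation matrix whose columns are the frame's x, y, z axes.
In Python, from rig import telemetry, eyes, manip gives the robot as it stands.
- The arm moves only by the tool send_rows, never from a script. Its argument "rows" is a list of rows, each a list of 7 numbers: the finger opening in mm, from 0 to 87.8, then the shift along the tool's x, y, z in mm, then the turn, a rotation vector about the tool's x, y, z in rad. In form: [[grip, tx, ty, tz, rx, ry, rz], ...]. A call has 1 to 20 rows; each row is the pose to reach, as a shift and turn from the pose commanded when the call began, along the tool's axes at that moment; what a row does not reach only later rows make up. A row lasts 1/10 s, in which the tool goes at most 50 mm and 8.59 degrees, less where a joint would pass 70% of its speed; a pose out of reach is approached as far as the arm can. A call with a gripper value outside its range is refused whole. The fingers move at their own pace and stop on an object; the grip force is fixed at half the most. Time passes only in rows, so rows that repeat a pose let the fingers close. It gives the time, the measured TCP pose, the force, the opening and the grip force at its end, in the units of the state.
- telemetry.sense(): the state, without advancing time (a new reading comes with each control period).
- eyes.camera(name): name is "scene" or "top" or "wrist"; returns a dict with "frame" (400x640x3 uint8, red, green, blue), "depth" (400x640 float32, m along the optical axis (not along the pixel's ray), 0 where there is no reading), "intrinsics" (3x3 intrinsics, pixels), "camera_from_world" (4x4, takes a point from world to camera coordinates); the wrist camera has in their place "tool_from_camera" (4x4, takes a point from camera to tool coordinates, whose origin is the TCP and whose axes are the flange's). Camera axes: x right, y down, z forward; pixel columns grow to the right and rows downward; lengths in m; the calibration is good to about 2 mm. A picture is of the moment at which its call begins: read the wrist's pose just before it.
- manip.finish_job(): hands the job in; it is judged then, once.
The state is a dict: "clock": time; "joint_pos": joint angles; "joint_velocities": joint speeds; "effort": joint torques, N m; "position": TCP position; "orientation": TCP orientation; "ft_force": force on the tool from outside, world axes, zero at the start; "ft_torque": the same for the moment, N m; "width": finger opening in m; "grasp_force": force on a finger pad.
Only numpy, scipy, OpenCV 4.12 (cv2) and the standard library are available. Lean on these libraries where they do the work, as an engineer would, in place of code of your own. Each camera call takes 0.05 s, during which the arm holds its last target. There are 200 camera calls.

## Working session

There is one attempt and no reset: what is moved stays moved. The work goes in short steps, Python scripts to look and compute and a tool call to move; the robot and the scene stay as the last step left them, time stands still between calls to the robot, and variables do not carry over. Pictures are saved under pics/ and viewed, at most 11 in all, crops included, and the job is handed in when it is done.

Besides the shell and the picture viewer there is one more tool, called in YAML: its name, and indented under it one key for each argument. send_rows: Moves the arm, as the interface text tells. Its arguments: {"type":"object","properties":{"rows":{"type":"array","items":{"type":"array","items":{"type":"number"}}}},"required":["rows"]}

```bash
mkdir -p pics; cat > h.py <<'E'
import numpy as np, cv2
from rig import telemetry, eyes, manip
def snap(n):
    c=eyes.camera(n); np.savez(f'pics/{n}.npz',**c)
    return c
def w2c(c):
    return c['camera_from_world']
def pt(c,u,v,z=None,T=None):
    """pixel -> world; by depth, or on plane z"""
    K=c['intrinsics']; M=np.linalg.inv(c['camera_from_world']) if T is None else T
    r=np.linalg.inv(K)@[u,v,1]
    if z is None:
        d=c['depth'][int(round(v)),int(round(u))]; return (M@np.r_[r*d,1])[:3]
    d=M[:3,:3]@r; o=M[:3,3]; return o+d*(z-o[2])/d[2]
E
python3 - <<'E'
from h import *
for n in('scene','top'):
    c=snap(n); cv2.imwrite(f'pics/{n}.png',c['frame'][...,::-1]); print(c['intrinsics'],np.linalg.inv(c['camera_from_world']).round(3))
print(telemetry.sense())
E
```

```text
[[377.71425574   0.         317.53389754]
 [  0.         377.71425574 195.55036014]
 [  0.           0.           1.        ]] [[ 0.701  0.575 -0.422  0.894]
 [ 0.713 -0.567  0.413 -0.41 ]
 [-0.002 -0.59  -0.807  0.858]
 [ 0.     0.     0.     1.   ]]
[[364.12929734   0.         319.80003744]
 [  0.         364.12929734 201.61782183]
 [  0.           0.           1.        ]] [[-0.018 -0.993  0.12   0.436]
 [-1.     0.015 -0.022 -0.046]
 [ 0.02  -0.121 -0.992  0.935]
 [ 0.     0.     0.     1.   ]]
{'clock': 0.1, 'joint_pos': array([-7.74692330e+01,  2.05928316e+01,  8.65919424e+01, -1.54700210e-03,
        7.29097652e+01, -6.59357227e+00]), 'joint_velocities': array([-0.1595177 , -0.12232895, -0.1218065 , -0.06145457,  0.00834254,
       -0.04540199]), 'effort': array([ 5.02143994e-04, -5.16356170e+01, -2.71408045e+01,  6.76586595e-02,
        2.76541320e-02, -4.10774237e-05]), 'position': array([ 0.19642997, -0.56627306,  0.22190942]), 'orientation': array([[ 9.44807250e-01,  3.27626486e-01, -3.83187949e-04],
       [ 3.27626669e-01, -9.44805900e-01,  1.60511652e-03],
       [ 1.63840451e-04, -1.64206832e-03, -9.99998638e-01]]), 'ft_force': array([ 0.68618226,  0.61172902, -0.11157372]), 'ft_torque': array([0.01795782, 0.0154818 , 0.0019626 ]), 'grasp_force': 0.0, 'width': 0.08780706487997068}
```

View pics/scene.png

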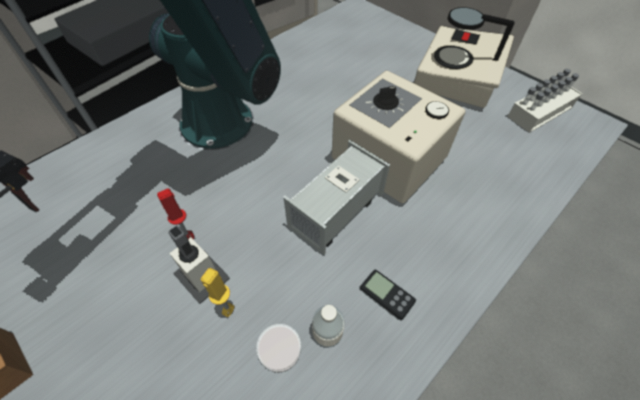

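View pics/top.png

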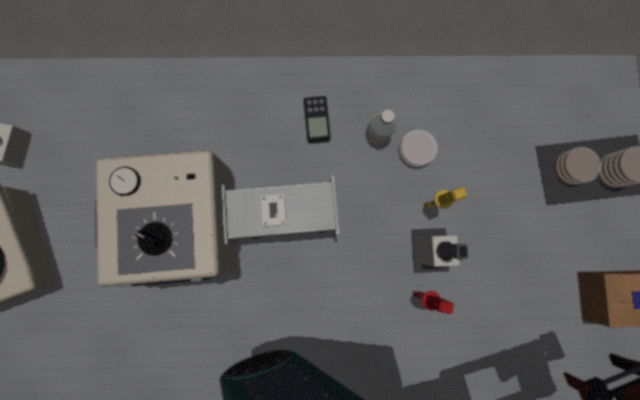

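The scene view shows the housing dial at (387,98), slot (343,178) and stand with grey probe (188,250). The top view shows the dial at (155,238), slot (273,210) and stand (446,250), between the yellow and red decoys. Next I'll enlarge these.

```bash
python3 - <<'E'
from h import *
c=dict(np.load('pics/top.npz')); s=dict(np.load('pics/scene.npz'))
def crop(c,u,v,w,h,k): return cv2.resize(c['frame'][v:v+h,u:u+w,::-1],None,fx=k,fy=k,interpolation=cv2.INTER_CUBIC)
a=crop(c,115,200,80,70,5); b=crop(c,215,170,80,70,5)[:, :]; d=crop(c,405,215,80,70,5)
e=crop(s,350,75,80,70,5)
cv2.imwrite('pics/c1.png',np.clip(1.4*np.vstack([np.hstack([a,b]),np.hstack([d,e])]),0,255)[:, :].astype('uint8')[:,:])
for n,u,v,z in(('dial',155,238,.237),('slot',273,210,.13),('stand',446,250,.115)): print(n,pt(c,u,v,z),pt(c,u,v))
for n,u,v,z in(('dial',387,95,.237),('slot',343,178,.13)): print(n,pt(s,u,v,z),pt(s,u,v))
E
python3 -c "
import cv2;i=cv2.imread('pics/c1.png');print(i.shape);cv2.imwrite('pics/c1.png',cv2.resize(i,(686,600)))"
```

```text
dial [0.45630763 0.25084327 0.237     ] [0.45631997 0.25102506 0.23657325]
slot [0.5166218  0.03964838 0.13      ] [0.52736023 0.05112386 0.02265075]
stand [ 0.42158051 -0.34640194  0.115     ] [ 0.42227532 -0.33206657  0.15416724]
dial [0.46877546 0.25293655 0.237     ] [0.46336311 0.26136801 0.22910086]
slot [0.5199589  0.04455817 0.13      ] [0.46482104 0.11149882 0.0227568 ]
(700, 800, 3)
```

View pics/c1.png

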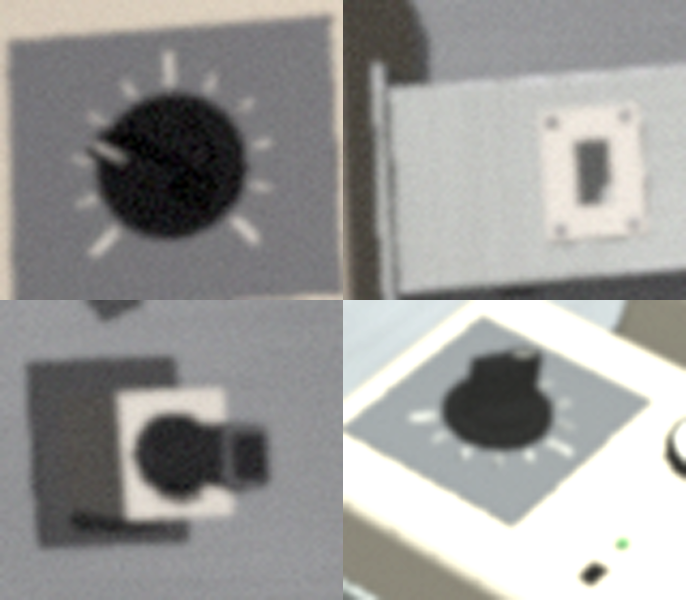

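Pointer is about 22° above left, so roughly mark 3.1. The stand and unit are nearly aligned with the world axes. I'll take a wrist view over the stand, then over the slot and dial.

```bash
cat >> h.py <<'E'
from scipy.spatial.transform import Rotation as R
def Rd(yaw): # tool down, tool x axis at world angle yaw (deg)
    a=np.radians(yaw); return np.array([[np.cos(a),np.sin(a),0],[np.sin(a),-np.cos(a),0],[0,0,-1]])
def go(p,yaw,s=None,cmd=None):
    """print shift mm + rotvec from cmd (pos,Rot) or the measured pose"""
    s=s or telemetry.sense(); p0,R0=cmd or (s['position'],s['orientation'])
    print('shift',(R0.T@(np.array(p)-p0)*1e3).round(1),'rot',R.from_matrix(R0.T@Rd(yaw)).as_rotvec().round(4))
def wsnap(name,crop=None):
    s=telemetry.sense(); c=eyes.camera('wrist')
    T=np.eye(4); T[:3,:3]=s['orientation']; T[:3,3]=s['position']
    c['T']=T@c['tool_from_camera']; np.savez(f'pics/{name}.npz',**c); cv2.imwrite(f'pics/{name}.png',c['frame'][...,::-1])
    return c
def ld(n): return dict(np.load(f'pics/{n}.npz'))
E
python3 - <<'E'
from h import *
print(eyes.camera('wrist')['tool_from_camera'].round(3)); go([.36,-.34,.42],0)
E
```

```text
[[-0.    -0.969 -0.248  0.067]
 [ 1.     0.    -0.001 -0.001]
 [ 0.001 -0.248  0.969 -0.163]
 [ 0.     0.     0.     1.   ]]
shift [ 228.7 -160.6 -197.7] rot [-1.500e-03  1.000e-04  3.338e-01]
```

send_rows:
  rows:
    - [87.8,0,0,-100,0,0,0]
    - [87.8,0,0,-190,0,0,0]
    - [87.8,260,-150,-190,0,0,0.334]
    - [87.8,260,-150,-190,0,0,0.334]
    - [87.8,260,-150,-190,0,0,0.334]
    - [87.8,260,-150,-190,0,0,0.334]
    - [87.8,260,-150,-190,0,0,0.334]
    - [87.8,260,-150,-190,0,0,0.334]
    - [87.8,260,-150,-190,0,0,0.334]
    - [87.8,260,-150,-190,0,0,0.334]
    - [87.8,260,-150,-190,0,0,0.334]
    - [87.8,260,-150,-190,0,0,0.334]

```text
clock: 1.35
position: [0.3919, -0.341, 0.4117]
orientation: [[1.0, -0.002, -0.002], [-0.002, -1.0, 0.001], [-0.002, -0.001, -1.0]]
ft_force: [0.9, 0.2, -0.5]
width: 0.0879
grasp_force: 0.0
```

```bash
python3 - <<'E'
from h import *
s=telemetry.sense(); print(s['position'],s['joint_velocities'].round(2))
wsnap('w_stand'); go([.46,.15,.42],0)
E
```

```text
[ 0.39190283 -0.34100374  0.4116598 ] [-0.44  0.05 -0.06  0.23  0.23  0.2 ]
shift [  67.  -491.2   -7.9] rot [-0.001   0.0015 -0.0023]
```

View pics/w_stand.png

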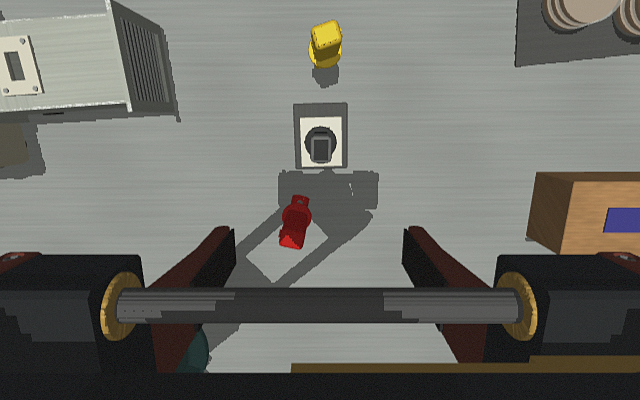

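The grey probe's handle top is at (320,148) and the stand's white top spans about (301..342, 117..167). The red decoy is at (295,222) and the yellow at (325,42).

```bash
python3 - <<'E'
from h import *
c=ld('w_stand');T=c['T'];K=c['intrinsics']
v,u=np.mgrid[0:400,0:640]; d=c['depth']
P=(np.stack([u,v,np.ones_like(u)],-1)@np.linalg.inv(K).T)*d[...,None]@T[:3,:3].T+T[:3,3]
np.save('pics/Pst.npy',P)
sub=np.zeros_like(d,bool); sub[95:180,285:355]=True
for n,lo,hi in(('handle',.195,.225),('rim',.110,.119),('foot',.004,.013)):
    m=sub&(P[...,2]>lo)&(P[...,2]<hi)&(d>0); q=P[m]
    print(n,m.sum(),q.mean(0),cv2.minAreaRect(q[:,:2].astype('f4')*1000))
for n,(a,b,e,f) in(('red',(200,250,270,315)),('yel',(15,75,300,350))):
    q=P[a:b,e:f].reshape(-1,3); q=q[q[:,2]>.03]; print(n,q.min(0),q.max(0))
E
```

```text
handle 596 [ 0.42066467 -0.34183474  0.21132058] ((418.9859619140625, -341.8338317871094), (31.7367000579834, 23.311819076538086), 0.2074165642261505)
rim 1078 [ 0.42368768 -0.34348562  0.11645573] ((419.581787109375, -342.5475769042969), (66.19896697998047, 55.92340087890625), 1.1305142641067505)
foot 1482 [ 0.43253533 -0.34102143  0.009208  ] ((410.2109680175781, -338.9732971191406), (107.92047119140625, 128.0846405029297), 89.81609344482422)
red [ 0.29707161 -0.34050209  0.03012178] [ 0.45928939 -0.28564752  0.57484975]
yel [ 0.45928939 -0.36906551  0.10851594] [ 0.55158082 -0.32601095  0.57484975]
```

send_rows:
  rows:
    - [87.8,60,-490,-40,0,0,0]
    - [87.8,60,-490,-40,0,0,0]
    - [87.8,60,-490,-40,0,0,0]
    - [87.8,60,-490,-40,0,0,0]
    - [87.8,60,-490,-40,0,0,0]
    - [87.8,60,-490,-40,0,0,0]
    - [87.8,60,-490,-40,0,0,0]
    - [87.8,60,-490,-40,0,0,0]
    - [87.8,60,-490,-40,0,0,0]
    - [87.8,60,-490,-40,0,0,0]
    - [87.8,60,-490,-40,0,0,0]
    - [87.8,60,-490,-40,0,0,0]
    - [87.8,60,-490,-40,0,0,0]
    - [87.8,60,-490,-40,0,0,0]

```text
clock: 2.8
position: [0.4533, 0.1482, 0.4525]
orientation: [[1.0, -0.003, -0.0], [-0.003, -1.0, -0.0], [-0.0, 0.0, -1.0]]
ft_force: [-0.4, -0.4, 1.6]
width: 0.0879
grasp_force: 0.0
```

```bash
python3 - <<'E'
from h import *
s=telemetry.sense(); print(s['position'],s['clock'])
wsnap('w_unit')
E
```

```text
[0.45325406 0.14818458 0.45247955] 2.8
```

View pics/w_unit.png

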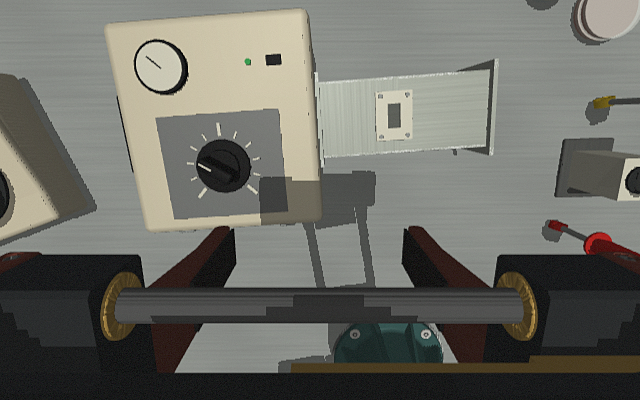

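Dial at (222,166) with its pointer to the left at (203,167), housing top spans (107..310, 10..230), and the slot is at (394,116).

```bash
python3 - <<'E'
from h import *
c=ld('w_unit');T=c['T'];K=c['intrinsics']
v,u=np.mgrid[0:400,0:640]; d=c['depth']
P=(np.stack([u,v,np.ones_like(u)],-1)@np.linalg.inv(K).T)*d[...,None]@T[:3,:3].T+T[:3,3]
def sel(b,lo,hi):
    m=np.zeros_like(d,bool); m[b[0]:b[1],b[2]:b[3]]=True; m&=(P[...,2]>lo)&(P[...,2]<hi)&(d>0); return P[m],m
for n,b,lo,hi in(('housing',(0,240,90,330),.19,.21),('bartop',(130,195,190,255),.24,.25),('skirt',(130,195,190,255),.205,.22),('ducttop',(50,175,316,500),.118,.135)):
    q,m=sel(b,lo,hi); print(n,len(q),q.mean(0),cv2.minAreaRect(q[:,:2].astype('f4')*1000))
q,m=sel((130,195,190,255),.24,.25)
# slot: dark pixels (depth well below plate) 
q=np.array([pt(c,a,b,.13,T) for b in range(95,138) for a in range(378,412) if c['depth'][b,a]>0 and P[b,a,2]<.1])
print('slot',len(q),q.mean(0),cv2.minAreaRect(q[:,:2].astype('f4')*1000))
f=c['frame'][120:210,175:270,::-1]; f=cv2.resize(f,None,fx=6,fy=6,interpolation=cv2.INTER_CUBIC); cv2.imwrite('pics/dial1.png',cv2.convertScaleAbs(f,alpha=2))
E
```

```text
housing 37500 [0.50893574 0.26548357 0.20167132] ((500.50445556640625, 270.75762939453125), (260.5440673828125, 238.1798858642578), 3.7804300785064697)
bartop 461 [0.45645049 0.26775871 0.24501263] ((455.8603515625, 268.4327392578125), (41.72991180419922, 14.149054527282715), 60.7396125793457)
skirt 1635 [0.45860927 0.26403474 0.20974564] ((460.2899475097656, 267.4781799316406), (66.88941955566406, 75.84130859375), 79.07805633544922)
ducttop 12724 [0.5186781  0.02383442 0.12786295] ((512.61962890625, 29.611648559570312), (129.70672607421875, 249.48605346679688), 5.744890213012695)
slot 271 [0.51587145 0.04308253 0.13      ] ((515.8406372070312, 42.38453674316406), (33.360877990722656, 15.761451721191406), 2.810720205307007)
```

View pics/dial1.png

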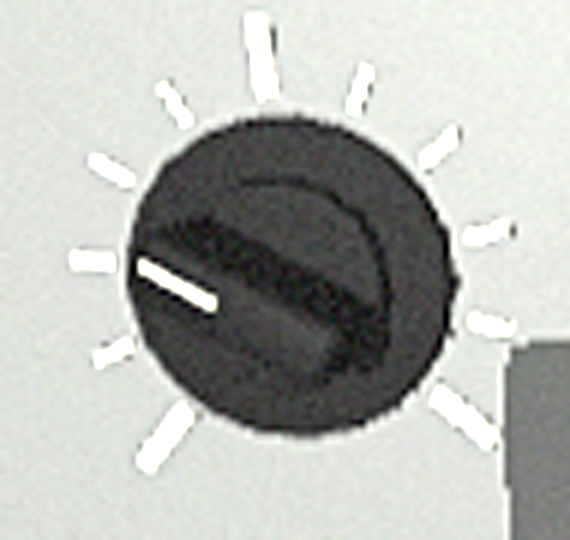

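```bash
python3 - <<'E'
from h import *
go([.4558,.268,.30],60.7); go([.4558,.268,.221],60.7)
E
```

```text
shift [   2.2 -119.7  152.5] rot [ 1.0000e-04  4.0000e-04 -1.0624e+00]
shift [   2.2 -119.7  231.5] rot [ 1.0000e-04  4.0000e-04 -1.0624e+00]
```

send_rows:
  rows:
    - [87.8,2,-120,140,0,0,-1.062]
    - [87.8,2,-120,140,0,0,-1.062]
    - [87.8,2,-120,140,0,0,-1.062]
    - [87.8,2,-120,140,0,0,-1.062]
    - [87.8,2,-120,140,0,0,-1.062]
    - [87.8,2,-120,140,0,0,-1.062]
    - [87.8,2,-120,140,0,0,-1.062]
    - [87.8,2,-120,140,0,0,-1.062]
    - [87.8,2,-120,140,0,0,-1.062]
    - [87.8,2,-120,170,0,0,-1.062]
    - [87.8,2,-120,200,0,0,-1.062]
    - [87.8,2,-120,220,0,0,-1.062]
    - [87.8,2,-120,231,0,0,-1.062]
    - [87.8,2,-120,231,0,0,-1.062]
    - [87.8,2,-120,231,0,0,-1.062]

```text
clock: 4.35
position: [0.4558, 0.2701, 0.2225]
orientation: [[0.489, 0.873, 0.001], [0.873, -0.489, 0.001], [0.001, 0.001, -1.0]]
ft_force: [0.2, -0.2, 0.0]
width: 0.0877
grasp_force: 0.0
```

send_rows:
  rows:
    - [10,0,0,0,0,0,0]
    - [10,0,0,0,0,0,0]
    - [10,0,0,0,0,0,0]
    - [10,0,0,0,0,0,0]
    - [10,0,0,0,0,0,0]
    - [10,0,0,0,0,0,0]
    - [10,0,0,0,0,0,0]
    - [10,0,0,0,0,0,0]
    - [10,0,0,0,0,0,0]
    - [10,0,0,0,0,0,0]

```text
clock: 5.35
position: [0.4575, 0.2688, 0.2217]
orientation: [[0.487, 0.873, 0.004], [0.873, -0.487, -0.002], [0.0, 0.005, -1.0]]
ft_force: [6.5, -3.8, -2.3]
width: 0.0138
grasp_force: 30.0
```

send_rows:
  rows:
    - [10,0,2,0,0,0,0]
    - [10,0,2,0,0,0,0.12]
    - [10,0,2,0,0,0,0.24]
    - [10,0,2,0,0,0,0.36]
    - [10,0,2,0,0,0,0.48]
    - [10,0,2,0,0,0,0.6]
    - [10,0,2,0,0,0,0.72]
    - [10,0,2,0,0,0,0.84]
    - [10,0,2,0,0,0,0.96]
    - [10,0,2,0,0,0,1.08]
    - [10,0,2,0,0,0,1.2]
    - [10,0,2,0,0,0,1.32]
    - [10,0,2,0,0,0,1.4]
    - [10,0,2,0,0,0,1.466]
    - [10,0,2,0,0,0,1.466]
    - [10,0,2,0,0,0,1.466]
    - [10,0,2,0,0,0,1.466]

```text
clock: 7.05
position: [0.4581, 0.2671, 0.2217]
orientation: [[0.919, -0.393, 0.002], [-0.393, -0.919, -0.003], [0.003, 0.002, -1.0]]
ft_force: [3.7, -8.2, 0.1]
width: 0.0137
grasp_force: 30.0
```

send_rows:
  rows:
    - [87.8,0,0,0,0,0,0]
    - [87.8,0,0,0,0,0,0]
    - [87.8,0,0,0,0,0,0]
    - [87.8,0,0,0,0,0,0]
    - [87.8,0,0,0,0,0,0]
    - [87.8,0,0,0,0,0,0]
    - [87.8,0,0,-30,0,0,0]
    - [87.8,0,0,-80,0,0,0]
    - [87.8,0,0,-130,0,0,0]
    - [87.8,0,0,-180,0,0,0]
    - [87.8,0,0,-180,0,0,0]
    - [87.8,0,0,-180,0,0,0]

```text
clock: 8.25
position: [0.4575, 0.2694, 0.4029]
orientation: [[0.919, -0.393, 0.003], [-0.393, -0.919, 0.001], [0.002, -0.002, -1.0]]
ft_force: [0.2, -0.6, -1.3]
width: 0.0878
grasp_force: 0.0
```

```bash
python3 - <<'E'
from h import *
s=telemetry.sense(); print(s['position'],s['clock'],s['joint_pos'].round(1))
c=wsnap('w_dial2');T=c['T'];K=c['intrinsics']
v,u=np.mgrid[0:400,0:640]; d=c['depth']
P=(np.stack([u,v,np.ones_like(u)],-1)@np.linalg.inv(K).T)*d[...,None]@T[:3,:3].T+T[:3,3]
m=(np.hypot(P[...,0]-.456,P[...,1]-.268)<.03)&(P[...,2]>.239)&(P[...,2]<.25)
q=P[m]; print(len(q),cv2.minAreaRect(q[:,:2].astype('f4')*1000))
go([.419,-.342,.42],0)
vv,uu=np.where(m); a,b=max(0,vv.min()-50),max(0,uu.min()-50)
f=c['frame'][a:vv.max()+50,b:uu.max()+50,::-1]; cv2.imwrite('pics/dial2.png',cv2.convertScaleAbs(cv2.resize(f,None,fx=3,fy=3),alpha=2)); print(f.shape)
E
```

```text
[0.45746031 0.26935695 0.40289972] 8.25 [ 23.    8.1  78.7   0.   93.1 136.2]
568 ((456.45111083984375, 269.04595947265625), (13.138805389404297, 40.70012664794922), 67.23351287841797)
shift [205.7 576.5 -18.8] rot [ 2.000e-04  5.000e-04 -4.042e-01]
(140, 113, 3)
```

View pics/dial2.png

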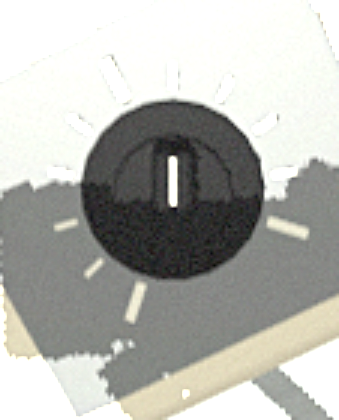

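Pointer (173,180) aims at tick 6 at (173,75), the short tick just right of the long mark 5, and the bar is at -22.8° against a target of -23.2°. Next is the probe.

send_rows:
  rows:
    - [87.8,206,577,-10,0,0,-0.404]
    - [87.8,206,577,-10,0,0,-0.404]
    - [87.8,206,577,-10,0,0,-0.404]
    - [87.8,206,577,-10,0,0,-0.404]
    - [87.8,206,577,-10,0,0,-0.404]
    - [87.8,206,577,-10,0,0,-0.404]
    - [87.8,206,577,-10,0,0,-0.404]
    - [87.8,206,577,-10,0,0,-0.404]
    - [87.8,206,577,-10,0,0,-0.404]
    - [87.8,206,577,-10,0,0,-0.404]
    - [87.8,206,577,-10,0,0,-0.404]
    - [87.8,206,577,-10,0,0,-0.404]
    - [87.8,206,577,-10,0,0,-0.404]
    - [87.8,206,577,-10,0,0,-0.404]
    - [87.8,206,577,60,0,0,-0.404]
    - [87.8,206,577,100,0,0,-0.404]
    - [87.8,206,577,130,0,0,-0.404]
    - [87.8,206,577,140,0,0,-0.404]
    - [87.8,206,577,140,0,0,-0.404]
    - [87.8,206,577,140,0,0,-0.404]

```text
clock: 10.3
position: [0.4203, -0.3426, 0.2631]
orientation: [[1.0, 0.0, 0.001], [0.0, -1.0, -0.001], [0.001, 0.001, -1.0]]
ft_force: [0.1, -1.2, -0.1]
width: 0.0875
grasp_force: 0.0
```

```bash
python3 - <<'E'
from h import *
c=wsnap('w_probe');T=c['T'];K=c['intrinsics']
v,u=np.mgrid[0:400,0:640]; d=c['depth']
P=(np.stack([u,v,np.ones_like(u)],-1)@np.linalg.inv(K).T)*d[...,None]@T[:3,:3].T+T[:3,3]
m=(np.hypot(P[...,0]-.419,P[...,1]+.342)<.03)&(P[...,2]>.2)&(P[...,2]<.22)
q=P[m]; print(len(q),q.mean(0),len(q) and cv2.minAreaRect(q[:,:2].astype('f4')*1000))
go([.419,-.342,.153],0.5)
E
```

```text
1462 [ 0.42239309 -0.34199692  0.21144775] ((420.16796875, -342.0753479003906), (23.759523391723633, 30.414182662963867), 89.65401458740234)
shift [ -1.9  -1.4 110.8] rot [ 0.0024 -0.0025 -0.0085]
```

send_rows:
  rows:
    - [87.8,-1,-1,40,0,0,0]
    - [87.8,-1,-1,80,0,0,0]
    - [87.8,-1,-1,110,0,0,0]
    - [87.8,-1,-1,110,0,0,0]
    - [87.8,-1,-1,110,0,0,0]
    - [15,-1,-1,110,0,0,0]
    - [15,-1,-1,110,0,0,0]
    - [15,-1,-1,110,0,0,0]
    - [15,-1,-1,110,0,0,0]
    - [15,-1,-1,110,0,0,0]
    - [15,-1,-1,110,0,0,0]
    - [15,-1,-1,110,0,0,0]
    - [15,-1,-1,110,0,0,0]
    - [15,-1,-1,110,0,0,0]

```text
clock: 11.75
position: [0.4184, -0.3415, 0.1516]
orientation: [[1.0, -0.0, -0.0], [-0.0, -1.0, 0.0], [-0.0, -0.0, -1.0]]
ft_force: [-0.3, 0.0, -1.2]
width: 0.0237
grasp_force: 30.0
```

send_rows:
  rows:
    - [15,0,0,-15,0,0,0]
    - [15,0,0,-35,0,0,0]
    - [15,0,0,-60,0,0,0]
    - [15,0,0,-90,0,0,0]
    - [15,0,0,-120,0,0,0]
    - [15,0,0,-150,0,0,0]
    - [15,0,0,-170,0,0,0]
    - [15,0,0,-180,0,0,0]
    - [15,0,0,-180,0,0,0]
    - [15,0,0,-180,0,0,0]

```text
clock: 12.75
position: [0.4179, -0.341, 0.3304]
orientation: [[1.0, -0.0, -0.001], [-0.0, -1.0, 0.001], [-0.001, -0.001, -1.0]]
ft_force: [0.5, 0.3, -1.5]
width: 0.0238
grasp_force: 30.0
```

```bash
python3 - <<'E'
from h import *
go([.5158,.042,.330],3.8)
c=snap('scene'); f=c['frame'][110:350,90:330,::-1]; cv2.imwrite('pics/lift.png',cv2.resize(f,None,fx=2.5,fy=2.5,interpolation=cv2.INTER_CUBIC))
E
```

```text
shift [  97.8 -383.     0.8] rot [-0.0015  0.0013 -0.0666]
```

View pics/lift.png

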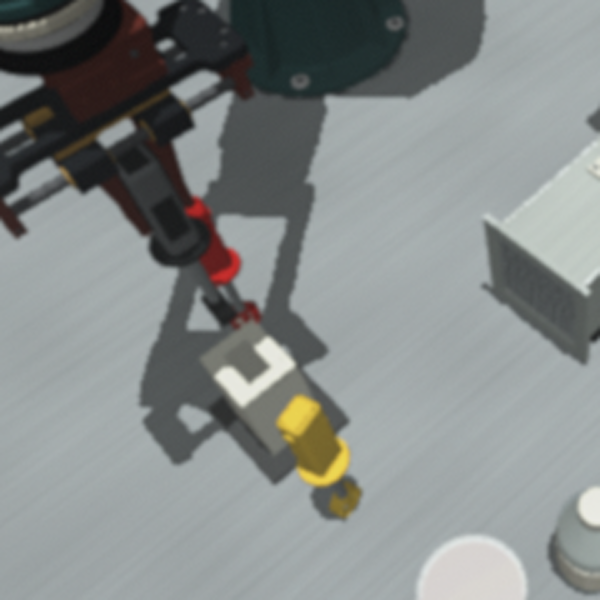

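The probe is held upright and clear of the stand (the well is empty). I'll stop short of the slot for a close look, because the clearance is only 2 mm.

send_rows:
  rows:
    - [15,40,-383,0,0,0,-0.067]
    - [15,40,-383,0,0,0,-0.067]
    - [15,40,-383,0,0,0,-0.067]
    - [15,40,-383,0,0,0,-0.067]
    - [15,40,-383,0,0,0,-0.067]
    - [15,40,-383,0,0,0,-0.067]
    - [15,40,-383,0,0,0,-0.067]
    - [15,40,-383,0,0,0,-0.067]
    - [15,40,-383,0,0,0,-0.067]
    - [15,40,-383,0,0,0,-0.067]
    - [15,40,-383,10,0,0,-0.067]
    - [15,40,-383,20,0,0,-0.067]
    - [15,40,-383,20,0,0,-0.067]
    - [15,40,-383,20,0,0,-0.067]
    - [15,40,-383,20,0,0,-0.067]
    - [15,40,-383,20,0,0,-0.067]

```text
clock: 14.4
position: [0.4588, 0.0412, 0.312]
orientation: [[0.998, 0.066, 0.001], [0.066, -0.998, 0.0], [0.001, 0.0, -1.0]]
ft_force: [-0.3, -0.5, -1.6]
width: 0.0236
grasp_force: 30.0
```

```bash
python3 - <<'E'
from h import *
s=telemetry.sense(); print(s['position'],s['joint_velocities'].round(2))
c=wsnap('w_slot');np.save('pics/slotpose.npy',np.c_[s['orientation'],s['position']])
E
```

```text
[0.45878247 0.04124184 0.31201707] [ 0.27 -0.05 -0.04  0.02  0.12 -0.19]
```

View pics/w_slot.png

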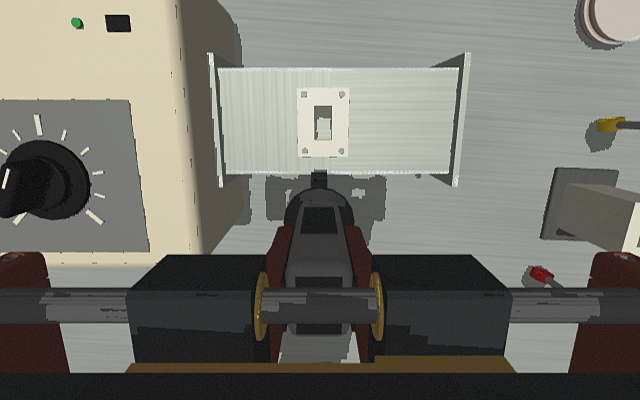

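Slot at (323,121), vane tip peeking out at (320,180) under the guard. I'll measure both in this view.

```bash
python3 - <<'E'
from h import *
c=ld('w_slot');T=c['T'];K=c['intrinsics'];d=c['depth']
v,u=np.mgrid[0:400,0:640]
rays=np.stack([u,v,np.ones_like(u)],-1)@np.linalg.inv(K).T
P=rays*d[...,None]@T[:3,:3].T+T[:3,3]
print('plate z',np.median(P[90:98,312:338,2]))
def rect(zp):
    m=np.zeros_like(d,bool); m[98:146,306:342]=True; m&=(P[...,2]<.125)&(d>0)
    q=np.array([pt(c,a,b,zp,T) for b,a in zip(*np.where(m))]); return q.mean(0),cv2.minAreaRect(q[:,:2].astype('f4')*1000),m
a,r,m=rect(.13); print(a,r)
f=c['frame'][80:160,290:355].mean(2); 
pl=(P[...,2]>.127)&(P[...,2]<.134); pl[:85]=0;pl[162:]=0;pl[:,:290]=0;pl[:,355:]=0
q=P[pl]; print('plate',cv2.minAreaRect(q[:,:2].astype('f4')*1000), q[:,:2].min(0),q[:,:2].max(0))
# vane region in tool frame
Q=(P-telemetry.sense()['position'])@telemetry.sense()['orientation']
w=Q[165:192,305:336]; k=(w[...,2]>.10)&(w[...,2]<.15); k&=abs(w[...,0])<.03
print('vane',k.sum(),w[k].min(0),w[k].max(0),w[k].mean(0))
for r0 in range(168,192,2): 
    kk=k[r0-165]; print(r0,np.where(kk)[0].min()+305 if kk.any() else None,np.where(kk)[0].max()+305 if kk.any() else None, w[r0-165][kk].mean(0).round(4) if kk.any() else '', (w[r0-165][kk][:,1].min().round(4),w[r0-165][kk][:,1].max().round(4)) if kk.any() else '')
E
```

```text
plate z 0.1313197376694813
[0.51661797 0.0422516  0.13      ] ((516.5420532226562, 42.17363739013672), (32.73826599121094, 17.49974822998047), 3.7989630699157715)
plate ((515.07421875, 42.52431869506836), (76.14894104003906, 67.43594360351562), 3.7973718643188477) [0.47491447 0.00642201] [0.55509839 0.07701029]
vane 238 [ 0.00556025 -0.00762182  0.10946783] [0.01657399 0.00551611 0.12402066] [ 0.01165155 -0.0010344   0.11519175]
168 None None  
170 None None  
172 None None  
174 311 326 [ 0.0158 -0.001   0.1208] (np.float64(-0.0075), np.float64(0.0055))
176 311 326 [ 0.0146 -0.001   0.1175] (np.float64(-0.0075), np.float64(0.0054))
178 311 326 [ 0.0132 -0.001   0.1159] (np.float64(-0.0075), np.float64(0.0054))
180 311 326 [ 0.0117 -0.001   0.1144] (np.float64(-0.0074), np.float64(0.0054))
182 311 326 [ 0.0103 -0.001   0.113 ] (np.float64(-0.0074), np.float64(0.0054))
184 311 326 [ 0.0087 -0.001   0.1122] (np.float64(-0.0074), np.float64(0.0054))
186 311 326 [ 0.0071 -0.001   0.1117] (np.float64(-0.0074), np.float64(0.0053))
188 311 326 [ 0.0057 -0.001   0.1103] (np.float64(-0.0074), np.float64(0.0053))
190 None None
```

send_rows:
  rows:
    - [15,28,1.9,0,0,0,0]
    - [15,56.5,3.8,0,0,0,0]
    - [15,56.5,3.8,10,0,0,0]
    - [15,56.5,3.8,27,0,0,0]
    - [15,56.5,3.8,27,0,0,0]
    - [15,56.5,3.8,27,0,0,0]
    - [15,56.5,3.8,27,0,0,0]
    - [15,56.5,3.8,27,0,0,0]
    - [15,56.5,3.8,27,0,0,0]

```text
clock: 15.35
position: [0.5154, 0.0415, 0.2854]
orientation: [[0.998, 0.067, 0.001], [0.067, -0.998, 0.0], [0.001, 0.0, -1.0]]
ft_force: [-0.1, -1.1, -1.3]
width: 0.024
grasp_force: 30.0
```

```bash
python3 - <<'E'
from h import *
for i in range(2):
    s=telemetry.sense(); print(s['position'],s['joint_velocities'].round(2),s['ft_force'].round(2)); eyes.camera('top')
go([.5154,.0411,.285],3.8)
c=eyes.camera('scene'); f=c['frame'][120:250,270:410,::-1]; cv2.imwrite('pics/hov.png',cv2.resize(f,None,fx=4,fy=4,interpolation=cv2.INTER_CUBIC))
E
```

```text
[0.51536133 0.04149004 0.28536574] [-0.01  0.1   0.22 -0.06 -0.07  0.01] [-0.13 -1.09 -1.26]
[0.51530827 0.0415239  0.28523813] [ 0.    0.19  0.16  0.06 -0.07  0.05] [-0.12 -0.27 -1.8 ]
shift [0.1 0.4 0.1] rot [ 0.     -0.0008  0.0005]
```

View pics/hov.png

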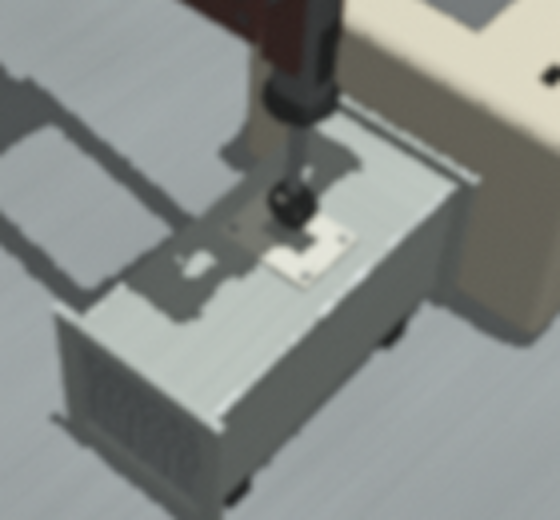

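The vane hangs right over the slot (about (292,205) in this crop). I'll lower it slowly while watching the force.

send_rows:
  rows:
    - [15,0,0.4,0,0,0,0]
    - [15,0,0.4,6,0,0,0]
    - [15,0,0.4,10,0,0,0]
    - [15,0,0.4,14,0,0,0]
    - [15,0,0.4,18,0,0,0]
    - [15,0,0.4,22,0,0,0]
    - [15,0,0.4,22,0,0,0]

```text
clock: 16.2
position: [0.5147, 0.0412, 0.2619]
orientation: [[0.998, 0.067, -0.001], [0.067, -0.998, 0.0], [-0.001, -0.0, -1.0]]
ft_force: [-0.2, -0.1, -3.0]
width: 0.024
grasp_force: 30.0
```

send_rows:
  rows:
    - [15,0.5,0,4,0,0,0]
    - [15,0.5,0,8,0,0,0]
    - [15,0.5,0,12,0,0,0]
    - [15,0.5,0,16,0,0,0]
    - [15,0.5,0,20,0,0,0]
    - [15,0.5,0,20,0,0,0]
    - [15,0.5,0,20,0,0,0]

```text
clock: 16.9
position: [0.5156, 0.0411, 0.2426]
orientation: [[0.998, 0.067, -0.0], [0.067, -0.998, 0.0], [-0.0, -0.0, -1.0]]
ft_force: [-0.6, 0.2, -1.2]
width: 0.0238
grasp_force: 30.0
```

No contact, so I'm continuing down to a TCP z of about 0.199.

send_rows:
  rows:
    - [15,0,0,5,0,0,0]
    - [15,0,0,10,0,0,0]
    - [15,0,0,15,0,0,0]
    - [15,0,0,20,0,0,0]
    - [15,0,0,25,0,0,0]
    - [15,0,0,30,0,0,0]
    - [15,0,0,35,0,0,0]
    - [15,0,0,39,0,0,0]
    - [15,0,0,43.5,0,0,0]
    - [15,0,0,43.5,0,0,0]
    - [15,0,0,43.5,0,0,0]
    - [15,0,0,43.5,0,0,0]
    - [15,0,0,43.5,0,0,0]
    - [15,0,0,43.5,0,0,0]
    - [15,0,0,43.5,0,0,0]

```text
clock: 18.4
position: [0.5157, 0.0411, 0.1993]
orientation: [[0.998, 0.067, 0.0], [0.067, -0.998, 0.0], [0.0, -0.0, -1.0]]
ft_force: [-0.4, -0.0, -2.5]
width: 0.0241
grasp_force: 30.0
```

```bash
python3 - <<'E'
from h import *
c=wsnap('w_end');T=c['T'];K=c['intrinsics'];d=c['depth'];s=telemetry.sense()
print(s['position'],s['joint_velocities'].round(2),s['ft_force'].round(2),s['ft_torque'].round(3))
v,u=np.mgrid[0:400,0:640]
P=(np.stack([u,v,np.ones_like(u)],-1)@np.linalg.inv(K).T)*d[...,None]@T[:3,:3].T+T[:3,3]
m=(np.hypot(P[...,0]-.456,P[...,1]-.268)<.03)&(P[...,2]>.239)&(P[...,2]<.25)
q=P[m]; print('bar',len(q),cv2.minAreaRect(q[:,:2].astype('f4')*1000) if len(q) else '')
c=eyes.camera('scene'); f=c['frame'][60:250,270:450,::-1]; cv2.imwrite('pics/end.png',cv2.resize(f,None,fx=3,fy=3,interpolation=cv2.INTER_CUBIC))
E
```

```text
[0.51569083 0.04117322 0.1992701 ] [-0.02 -0.02  0.04  0.04  0.04 -0.06] [ 0.51 -0.67 -2.18] [ 0.021  0.011 -0.024]
bar 0
```

View pics/end.png

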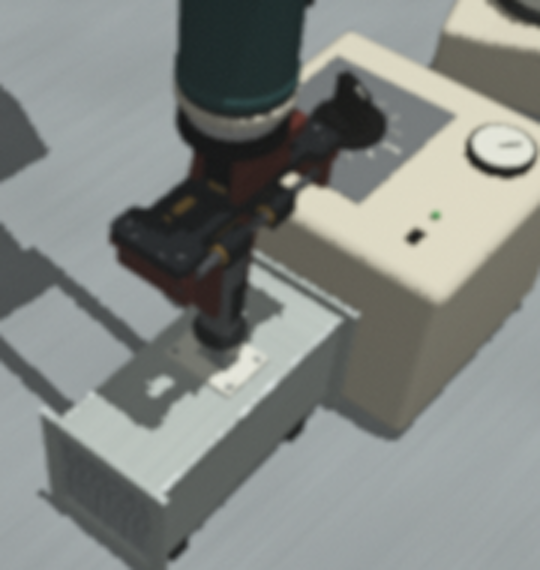

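The vane is inside the duct and the guard sits clear above the plate at (222,335). The force reading shows only the probe's weight and the dial has not been touched, so I'm handing in.

```bash
python3 -c "
from h import *
print(manip.finish_job())"
```

```text
the job is handed in; nothing more can be done
None
```

I set the fan dial to mark 6 and handed in with the probe held upright through the slot, its vane at mid-duct; forces showed no contact with the duct, but no verdict came back.

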